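# Clamp the paint tin in the studio mixer and switch its isolator on

### The arm

A 6-joint arm with a two-finger parallel gripper is mounted at the origin on the work surface. World frame = base frame: x ahead of the robot, y to its left, z up, the work surface at z = 0. Lengths are in m, angles in degrees, forces in N, time in s.
With the tool pointing down it reaches from about 0.25 to 0.8 m from the base axis. Payload 3.9 kg.
Tool frame: the origin (TCP) lies at the very end of the fingers, on their centre line; the grasp point (between the pads) lies 19 mm behind it; z points along the fingers, y is the line along which they close (so a half turn about z gives the same grasp; the last joint's range is limited). The gripper opens to 85 mm and grips with 20 to 120 N. Pads are 22 mm wide; open, the fingers measure 114 mm over their backs; the gripper's body (76 mm by 85 mm) begins 54 mm behind the grasp point. The pads swing forward as they close: fully open they stand 13 mm farther back than shut.
Start: joints at [71.047, 14.897, -7.913, 67.191, 0, 90], TCP at [0.171, 0.497, 0.231] pointing down, gripper open.
Joint ranges: [-159.42, 159.42], [-47.68, 98.78], [-73.54, 78.23], [-108.79, 121.32], [-90, 84.71], [-180, 180]. Speed limits (degrees/s): [147.25, 147.25, 180, 180, 180, 180].

### API

Orientations are given as [roll, pitch, yaw] about the fixed x, y, z axes, in that order (R = Rz(yaw) Ry(pitch) Rx(roll)).
In Python, from cell import monitor, optics, job gives the robot as it stands.
- The arm moves only by the tool carry_out, never from a script. Its argument "series" is a list of rows, each a list of 3 entries, a list of its own where there are three numbers: the finger opening in cm, from 0 to 8.54, then the shift along the tool's x, y, z in cm, then the turn about the tool's z in degrees. A call has 1 to 10 rows; each row shifts and turns the commanded pose from where the row before left it, along the tool's axes as they then stand; what a row does not reach is not made up. A row lasts 1/10 s, in which the tool goes at most 50 mm and 8.59 degrees, less where a joint would pass 70% of its speed; a pose out of reach is approached as far as the arm can. A call is refused whole if a number of a shift passes 5 or a number of a turn 8.59, either way. A call with a gripper value outside its range is refused whole. The fingers move at their own pace and stop on an object; "newtons" is the grip in N (left out, the last holds). Time passes only in rows, so rows that do not move let the fingers close. It gives the time, the measured TCP pose, the force, the opening and the grip force at its end, in the units of the state.
- monitor.get_state(): the state, without advancing time (a new reading comes with each control period).
- optics.get_image(name): name is "scene" or "top" or "wrist"; returns (picture, depth): 420x560x3 uint8, blue, green, red; 420x560 float32, m along the optical axis (not along the pixel's ray), 0 where there is no reading.
- optics.camera_model(name): a dict with "fx", "fy", "cx", "cy" (pixels), "k1" (the pictures are not rectified: a ray, as slopes to the right and down, at radius r is drawn at 1 + k1 r^2 times it, then the intrinsics apply), "T" (4x4, takes a point from camera to world coordinates). Camera axes: x right, y up, looking along -z (the intrinsics and any distortion apply to the point x, -y, -z); pixel columns grow to the right and rows downward; lengths in m; the calibration is good to about 2 mm. A picture is of the moment at which its call begins: read the wrist's pose just before it. camera_model takes no time and is no camera call; for the wrist camera it gives the pose at the moment of the call.
- job.hand_in(): hands the job in; it is judged then, once.
The state is a dict: "t": time; "joint_pos": joint angles; "qd": joint speeds; "joint_torque": joint torques, N m; "position": TCP position; "eef_rot": TCP orientation; "wrist_force": force on the tool from outside, world axes, zero at the start; "torque": the same for the moment, N m; "finger_gap": finger opening in m; "finger_force": force on a finger pad.
Only numpy, scipy, OpenCV 4.12 (cv2) and the standard library are available. Lean on these libraries where they do the work, as an engineer would, in place of code of your own. Each camera call takes 0.05 s, during which the arm holds its last target. There are 200 camera calls.

### The job

Get the little paint mixer ready to run: turn the T-handle clockwise until its pad has the tin clamped firmly, stopping before the lid is crushed. Only then turn the red handle on the sloping isolator box clockwise from off to on until it clicks fully home, let go of everything, and do not disturb the other things on the table.

Things in the scene. Friction and masses are not known exactly. Their poses are not given: they have to be found in the camera images.
- mixer: Fixed tin mixer: blue base 170 x 190 x 60 mm with a round rubber stand on top (its surface 68 mm up); two steel posts at y +-70 mm carry a grey cross beam (36 mm in x, 180 mm in y, its top 215 mm up, 223 mm at the nuts and collar). Origin: centre of the underside, x and y along the sides, z up. Place and yaw vary.
- thandle_bar (a point): Centre of the T-handle's bar, on the vertical screw axis in the middle of the mixer: steel bar 12 mm thick, 88 mm long plus black end balls of 18 mm, standing 40 to 53 mm over the cross beam, nothing above it; grip it at its middle from above, across the bar. A hub 20 mm in diameter lies under the bar's middle, from 6 mm below its centre line. Its x axis runs along the bar, z up. It sinks as it is turned.
- thandle (a joint): Angle of the T-handle, rad; grows clockwise seen from above and lowers screw, handle and pad by 4 mm per rad (25 mm a turn). Starts at 0 to 1.2; meets the lid near 2.25. The screw drags with a steady 0.17 N m and stays where it is left. Once the pad sits on the lid the resistance rises by about 0.065 N m per further rad.
- pad: Round sprung pressure pad with an orange face, 50 mm in diameter, under the screw; origin: centre of its underside, z up. It does not turn. It presses on the lid with 2 N at touch and then 4 N per mm of further screw travel (16 N per rad of handle). About 8 N and up is firm; more than about 45 N (2.7 rad after touch) crushes the lid; about 1 rad after touch is a good clamp.
- tin: Closed steel paint tin with an ochre band, diameter 69 mm, 75 mm high, standing loose on the mixer's stand below the pad. Origin: centre of its underside, z up.
- tin_lid (a point): Centre of the top of the tin's lid.
- console: Fixed grey isolator box, 170 mm deep (x), 160 mm wide (y), 107 mm high, its sloping face tilted 30 degrees from the horizontal and facing its own -x; the face starts 35 mm up at the front edge. Origin: centre of the underside. Place and yaw vary; box and mixer may change sides.
- isolator_grip (a point): Grip point in the red isolator handle: on its turning axis, 36 mm off the sloping face, half-way up the upright grip bar. Bar 56 mm long, 14 mm thick, standing from 14 to 55 mm off the face on a red disc 58 mm in diameter; its white mark shows the pointing end. Site x runs along the bar towards the pointing end, z out of the face along the turning axis (30 degrees from vertical, leaning to the front). Nothing stands round the handle on the face.
- isolator (a joint): Angle of the red handle, rad: 0 off (points at ten o'clock, the red mark), 1.047 (60 degrees) on (points straight up the slope, the green mark); grows clockwise seen looking at the face. Sprung detents at both ends, with stops: it snaps home past the middle. About 0.15 N m to start it out of a detent, falling to almost nothing at the middle.
- brush_can: Bystander: can of brushes, diameter 57 mm, 190 mm high with the brushes. Origin: centre of the underside.
- sand_block: Bystander: cork sanding block, 80 x 50 x 28 mm. Origin: centre of the underside.
- open_tin: Bystander: larger open paint tin, diameter 92 mm, 85 mm high. Origin: centre of the underside.
- flat_brush: Bystander: flat brush lying on the table, about 200 mm long. Origin: near its middle, on the underside.

How it is judged (in metres and radians):
On the way, in this order (a step that is already met when the one before it is completed fails the run):
1. the pad presses the tin with more than 8 N (contact force between pad and tin above 8 N), for 0.3 s.
2. the isolator handle is fully at on (value of joint isolator above 0.98 rad), for 0.2 s.
At the end, for the whole second after the job is handed in: The tin stands upright within 15 mm of the middle of the mixer, clamped by the pad with more than 8 N and at rest, and the isolator handle rests at on (within 0.07 rad of its stop) (contact force between pad and tin above 8 N and value of joint isolator above 0.98 rad and angle between tin's own z axis and vertical below 0.05 rad and horizontal distance between tin and mixer below 0.015 m and velocity of joint thandle between -0.05 and 0.05 rad/s and linear speed of tin below 0.02 m/s); the robot touches nothing.
It fails at once if the tin is crushed: the pad presses it with more than 45 N (contact force between pad and tin above 45 N).
It fails at once if the isolator is turned on while the tin is not clamped (value of joint isolator above 0.6 rad and contact force between pad and tin below 5 N).
It fails at once if a bystander is moved more than 20 mm (distance of any of brush_can, sand_block, open_tin, flat_brush from where it was at the start of the episode above 0.02 m).
It also fails if it takes over 72 s, if anything falls off the work surface, if the arm or the gripper's body presses on something with over 40 N, if the wrist force passes 120 N, or if a joint passes its speed limit or range.

## Working session

There is one attempt and no reset: what is moved stays moved. The work goes in short steps, Python scripts to look and compute and a tool call to move; the robot and the scene stay as the last step left them, time stands still between calls to the robot, and variables do not carry over. Pictures are saved under pics/ and viewed, at most 10 in all, crops included, and the job is handed in when it is done.

Besides the shell and the picture viewer there is one more tool, called after "Emit:" in YAML: its name, and indented under it one key for each argument. carry_out: Moves the arm, as the interface text tells. Its arguments: {"type":"object","properties":{"series":{"type":"array","items":{"type":"array"}},"newtons":{"type":"number"}},"required":["series"]}

```bash
mkdir -p pics
cat > h.py <<'E'
import numpy as np, cv2
from cell import monitor, optics, job
def cloud(name):
    m=optics.camera_model(name); img,d=optics.get_image(name)
    K=np.array([[m['fx'],0,m['cx']],[0,m['fy'],m['cy']],[0,0,1.]])
    v,u=np.mgrid[0:420,0:560]
    p=np.stack([u.ravel(),v.ravel()],1).astype(float)
    q=np.stack([(p[:,0]-m['cx'])/m['fx'],(p[:,1]-m['cy'])/m['fy']],1)
    s=q.copy()
    for _ in range(8): s=q/(1+m['k1']*(s**2).sum(1,keepdims=True))
    z=d.ravel()[:,None].astype(float)
    P=np.hstack([s[:,:1]*z,-s[:,1:]*z,-z])
    T=np.array(m['T']); W=P@T[:3,:3].T+T[:3,3]
    W[z[:,0]==0]=np.nan
    return img,W.reshape(420,560,3)
E
python3 - <<'E'
from h import *
for n in('top','scene'):
    i,W=cloud(n); cv2.imwrite(f'pics/{n}0.png',i); np.save(f'{n}0.npy',W)
    print(n,np.array(optics.camera_model(n)['T']).round(3).tolist())
print(monitor.get_state())
E
```

```text
top [[0.002, 0.994, -0.106, 0.48], [-1.0, 0.0, -0.02, -0.02], [-0.02, 0.106, 0.994, 1.094], [0.0, 0.0, 0.0, 1.0]]
scene [[-0.606, -0.495, 0.623, 1.087], [0.795, -0.354, 0.492, 0.42], [-0.022, 0.793, 0.608, 0.684], [0.0, 0.0, 0.0, 1.0]]
{'t': 0.1, 'joint_pos': array([ 7.10465165e+01,  1.49329277e+01, -7.97705200e+00,  6.71916051e+01,
        1.47139345e-04,  8.99997406e+01]), 'qd': array([-0.02514998, -0.10425039,  0.21571751,  0.00432166, -0.07787001,
        0.02892654]), 'joint_torque': array([ 1.14542810e-03, -4.06510019e+01,  2.54527330e+01,  1.00749970e-02,
        8.84692213e-05,  2.40101272e-07]), 'position': array([0.17032108, 0.49595851, 0.23054807]), 'eef_rot': array([-1.79898415e+02, -1.47599114e-04,  1.61046776e+02]), 'wrist_force': array([-1.18636609, -0.04100241, -0.56813913]), 'torque': array([-0.03292815,  0.00513209, -0.0364366 ]), 'finger_force': 0.0, 'finger_gap': 0.08522081576038786}
```

View pics/top0.png

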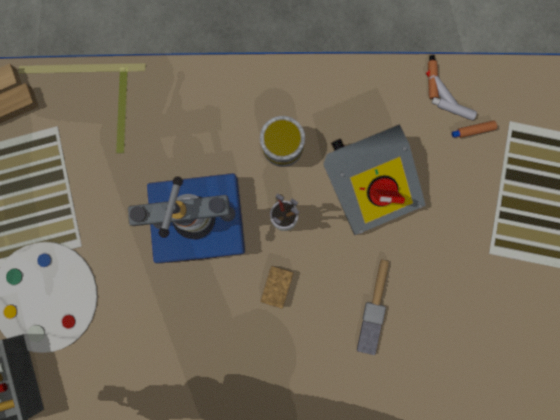

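View pics/scene0.png

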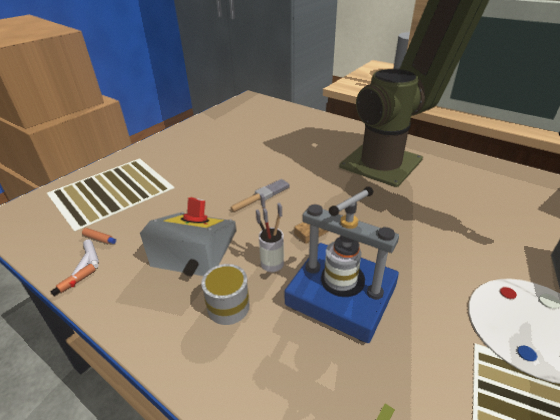

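The top view shows the mixer at about (195,215), with the T-bar running from (178,181) to (166,232). The console is at about (375,180), with the red handle at about (385,193). The brush can at (285,213) stands between the two.

Run:
```python
from h import *
for n in('top','scene'):
    W=np.load(n+'0.npy'); img=cv2.imread(f'pics/{n}0.png'); hsv=cv2.cvtColor(img,cv2.COLOR_BGR2HSV)
    print(n)
    def rep(t,m):
        p=W[m]; 
        if len(p)<5: print(t,len(p));return
        c=np.median(p,0); u,s,v=np.linalg.svd(p-p.mean(0),full_matrices=False)
        print(t,len(p),'mean',p.mean(0).round(4),'min',p.min(0).round(3),'max',p.max(0).round(3),'ax',v.round(3).tolist(),(s/len(p)**.5).round(4))
    z=W[...,2]; x=W[...,0];y=W[...,1]
    mix=(y>0.05)&(y<0.4)&(x>0.2)&(x<0.65)
    rep('Tbar',mix&(z>0.24)&(z<0.3))
    rep('beam',mix&(z>0.205)&(z<0.219))
    rep('base',mix&(z>0.055)&(z<0.064))
    b=mix&(z>0.04)&(z<0.066)&(hsv[...,0]>100)&(hsv[...,0]<130)&(hsv[...,1]>150)
    if n=='top': print(cv2.minAreaRect(W[b][:,:2].astype(np.float32)))
    t=mix&(z>0.24)&(z<0.3); r=cv2.minAreaRect(W[t][:,:2].astype(np.float32)); print('bar rect',r)
    con=(y<-0.05)&(y>-0.45)&(x>0.3)&(x<0.8)
    red=con&((hsv[...,0]<8)|(hsv[...,0]>172))&(hsv[...,1]>160)&(z>0.03)
    yel=con&(hsv[...,0]>22)&(hsv[...,0]<34)&(hsv[...,1]>160)&(z>0.03)
    rep('yel',yel); rep('red',red)
    p=W[yel]; c=p.mean(0); nn=np.linalg.svd(p-c)[2][2] if len(p)<4000 else np.linalg.svd((p-c)[::3])[2][2]; nn*=np.sign(nn[2])
    h=(W-c)@nn
    print('n',nn, 'tilt',np.degrees(np.arccos(nn[2])))
    rep('redtop',red&(h>0.045)); rep('disc',red&(h>0.004)&(h<0.02))
    top=con&(h>0.045)&(h<0.065)&(W[...,2]<0.2); rep('bartop',top)
    q=W[top]; q=q-np.outer((q-c)@nn,nn); 
    can=(x>.3)&(x<.6)&(y>-.12)&(y<.08)&(z>.07); rep('can',can)
    rep('greentick',con&(hsv[...,0]>45)&(hsv[...,0]<80)&(hsv[...,1]>120)&(abs(h)<.01))
    rep('redtick',red&(abs(h)<.003))
    rep('white',con&(hsv[...,1]<60)&(hsv[...,2]>150)&(h>.03)&(h<.07))
```

```text
top
Tbar 560 mean [0.569  0.1754 0.2697] min [0.519 0.157 0.245] max [0.621 0.194 0.277] ax [[-0.97, 0.243, 0.0], [0.133, 0.528, 0.839], [0.204, 0.813, -0.545]] [0.0299 0.0057 0.0034]
beam 1301 mean [0.5691 0.1732 0.214 ] min [0.543 0.088 0.205] max [0.596 0.267 0.219] ax [[-0.114, 0.994, 0.001], [-0.993, -0.114, -0.025], [-0.025, -0.004, 1.0]] [0.0511 0.0115 0.0021]
base 4084 mean [0.5577 0.1708 0.0595] min [0.475 0.076 0.055] max [0.65  0.278 0.064] ax [[-0.18, 0.984, -0.002], [0.984, 0.18, 0.001], [0.001, -0.002, -1.0]] [0.0586 0.056  0.0019]
((0.567972719669342, 0.17543955147266388), (0.16273555159568787, 0.1848975419998169), 5.607606410980225)
bar rect ((0.5696763396263123, 0.17682909965515137), (0.02089766412973404, 0.10487831383943558), 78.5105209350586)
yel 1640 mean [ 0.627  -0.2065  0.0746] min [ 0.561 -0.277  0.041] max [ 0.688 -0.144  0.104] ax [[-0.803, 0.505, -0.315], [-0.376, -0.841, -0.388], [-0.461, -0.193, 0.866]] [0.0371 0.0345 0.0017]
red 633 mean [ 0.6197 -0.2099  0.0966] min [ 0.594 -0.244  0.062] max [ 0.65  -0.167  0.13 ] ax [[0.432, 0.737, -0.52], [0.635, -0.
[... 3096 characters left out ...]
29] ax [[-0.449, 0.893, -0.027], [-0.784, -0.409, -0.467], [0.428, 0.188, -0.884]] [0.1186 0.0658 0.0054]
can 718 mean [ 0.5791 -0.0041  0.1155] min [ 0.546 -0.035  0.07 ] max [0.6   0.021 0.194] ax [[-0.04, -0.205, 0.978], [-0.774, 0.625, 0.1], [-0.632, -0.753, -0.184]] [0.0356 0.016  0.0121]
greentick 1
redtick 11 mean [ 0.6373 -0.1902  0.087 ] min [ 0.613 -0.203  0.075] max [ 0.651 -0.177  0.091] ax [[-0.747, 0.613, -0.259], [-0.473, -0.763, -0.441], [0.468, 0.207, -0.859]] [0.0141 0.0054 0.0003]
white 82 mean [ 0.398  -0.1996  0.0287] min [ 0.362 -0.449 -0.001] max [ 0.606 -0.142  0.127] ax [[-0.903, 0.232, -0.361], [-0.116, -0.942, -0.315], [0.413, 0.243, -0.878]] [0.0722 0.0405 0.0059]
```

Emit:
carry_out:
  series:
    - [8.5,[0,0,-4],2]
    - [8.5,[0,0,-4],2]
    - [8.5,[0,0,-4],0]
  newtons: 60

```text
t: 0.4
position: [0.1703, 0.4958, 0.3519]
eef_rot: [-179.9, 0.0, 157.0]
wrist_force: [0.1, 1.2, 0.7]
finger_gap: 0.0847
finger_force: 0.0
```

Run:
```python
from h import *
s=monitor.get_state(); print(s['joint_pos'].round(2),s['position'],s['eef_rot'],s['t'])
from scipy.spatial.transform import Rotation as R
print(R.from_euler('xyz',s['eef_rot'],degrees=True).inv().apply(np.array([.571,.178,.36])-s['position'])*100)
```

```text
[71.05 13.8   8.42 84.74 -0.   94.03] [0.17028509 0.49583858 0.35193378] [-1.79887001e+02  9.42281077e-03  1.57013235e+02] 0.4
[-49.30193358 -13.61295405  -0.77166736]
```

Emit:
carry_out:
  series:
    - [8.5,[-4.5,-1.25,0],0]
    - [8.5,[-4.5,-1.25,0],0]
    - [8.5,[-4.5,-1.25,0],0]
    - [8.5,[-4.5,-1.25,0],0]
    - [8.5,[-4.5,-1.25,0],0]
    - [8.5,[-4.5,-1.25,0],0]
    - [8.5,[-4.5,-1.25,0],0]
    - [8.5,[-4.5,-1.25,0],0]
    - [8.5,[-4.5,-1.2,0],0]
    - [8.5,[-4.5,-1.2,0],0]

```text
t: 1.4
position: [0.5376, 0.2053, 0.3509]
eef_rot: [-180.0, -0.0, 157.0]
wrist_force: [0.4, 1.7, 0.5]
finger_gap: 0.0851
finger_force: 0.0
```

Emit:
carry_out:
  series:
    - [8.5,[0,0,0],-8.5]
    - [8.5,[0,0,0],-8.5]
    - [8.5,[0,0,0],-8.5]
    - [8.5,[0,0,0],-8.5]
    - [8.5,[0,0,0],-8.5]
    - [8.5,[0,0,0],-8.5]
    - [8.5,[0,0,0],-8.5]
    - [8.5,[0,0,0],-8.5]
    - [8.5,[0,0,0],-8.5]
    - [8.5,[0,0,0],-8.5]

```text
t: 2.4
position: [0.5363, 0.2068, 0.3507]
eef_rot: [179.9, -0.1, -117.6]
wrist_force: [0.3, 0.1, -0.0]
finger_gap: 0.085
finger_force: 0.0
```

Emit:
carry_out:
  series:
    - [8.5,[0,0,0],-8.5]
    - [8.5,[0,0,0],-8.5]
    - [8.5,[0,0,0],-8.5]
    - [8.5,[0,0,0],-8.5]
    - [8.5,[0,0,0],-8.5]
    - [8.5,[0,0,0],-8.5]
    - [8.5,[0,0,0],-8.5]
    - [8.5,[0,0,0],-8.5]
    - [8.5,[0,0,0],-8.5]
    - [8.5,[0,0,0],-8.5]

```text
t: 3.4
position: [0.5363, 0.2068, 0.3507]
eef_rot: [179.9, 0.0, -32.6]
wrist_force: [-0.4, 0.6, -0.1]
finger_gap: 0.0849
finger_force: 0.0
```

Emit:
carry_out:
  series:
    - [8.5,[0,0,0],-8.5]
    - [8.5,[0,0,0],-8.5]
    - [8.5,[0,0,0],-2]
    - [8.5,[0,0,0],0]

```text
t: 3.8
position: [0.5363, 0.2068, 0.3507]
eef_rot: [180.0, 0.1, -14.0]
wrist_force: [0.5, -0.4, -0.4]
finger_gap: 0.0849
finger_force: 0.0
```

```bash
cat > see.py <<'E'
from h import *
from scipy.spatial.transform import Rotation as R
import sys
s=monitor.get_state(); i,W=cloud('wrist'); cv2.imwrite('pics/'+sys.argv[1],i); np.save('w.npy',W)
print(s['joint_pos'].round(2),s['position'],s['eef_rot'],s['t'])
Rt=R.from_euler('xyz',s['eef_rot'],degrees=True)
def rel(p): return Rt.inv().apply(np.asarray(p)-s['position'])*100
E
cat > a.py <<'E'
from see import *
x,y,z=W[...,0],W[...,1],W[...,2]
m=(np.hypot(x-.571,y-.178)<.08)&(z>.235)&(z<.3)
p=W[m]; print(len(p))
r=cv2.minAreaRect(p[:,:2].astype(np.float32)); print(r)
u=np.linalg.svd(p[:,:2]-p[:,:2].mean(0),full_matrices=False)[2]; print('dir',np.degrees(np.arctan2(u[0,1],u[0,0])))
c=np.r_[r[0],.265]; d=np.hypot(*(p[:,:2]-r[0]).T); print('zs',np.percentile(p[d<.03][:,2],[5,50,95]),'rel',rel(c))
E
python3 a.py w1.png
```

```text
[  21.09   19.2    15.89   86.76    0.   -144.95] [0.53629707 0.20679042 0.35074419] [ 1.79960157e+02  5.72110914e-02 -1.39639339e+01] 3.8
3550
((0.5695825219154358, 0.17850413918495178), (0.019652679562568665, 0.10557502508163452), 74.8921127319336)
dir 166.1112788103293
zs [0.25950433 0.27042213 0.27224648] rel [3.92131856 1.93586062 8.57185562]
```

View pics/w1.png

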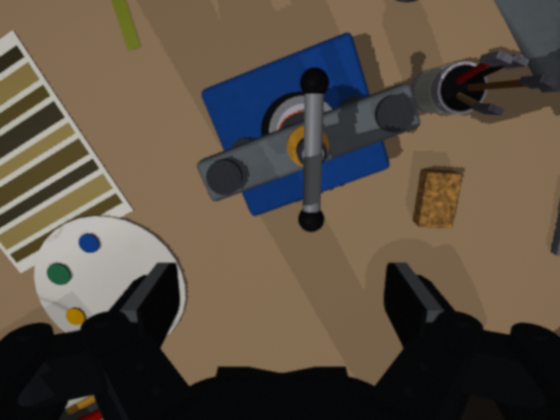

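The wrist view shows the T-bar vertical at column 313, from (314,80) to (311,219). Its centre is at (0.570, 0.178) with the top at z 0.272, and the tool yaw is already aligned, so I'll descend and grip.

Emit:
carry_out:
  series:
    - [8.5,[2,1,0],0]
    - [8.5,[1.9,0.95,0],0]
    - [8.5,[0,0,3],0]
    - [8.5,[0,0,3],0]
    - [8.5,[0,0,2],0]
    - [8.5,[0,0,2],0]
    - [8.5,[0,0,0],0]
    - [8.5,[0,0,0],0]

```text
t: 4.65
position: [0.5694, 0.1785, 0.2513]
eef_rot: [180.0, 0.0, -14.0]
wrist_force: [0.2, -0.1, -0.0]
finger_gap: 0.0849
finger_force: 0.0
```

Emit:
carry_out:
  series:
    - [0,[0,0,0],0]
    - [0,[0,0,0],0]
    - [0,[0,0,0],0]
    - [0,[0,0,0],0]
    - [0,[0,0,0],0]
    - [0,[0,0,0],0]
    - [0,[0,0,0],0]
    - [0,[0,0,0],0]
    - [0,[0,0,0],0]
    - [0,[0,0,0],0]
  newtons: 60

```text
t: 5.65
position: [0.5697, 0.1779, 0.252]
eef_rot: [180.0, -0.1, -14.0]
wrist_force: [-0.9, -3.0, 6.5]
finger_gap: 0.0161
finger_force: 58.6
```

Opening reads 16 mm against a 12 mm bar, so the fingertips are probably catching the hub. I'll regrip higher.

Emit:
carry_out:
  series:
    - [4,[0,0,0],0]
    - [4,[0,0,0],0]
    - [4,[0,0,-0.6],0]
    - [4,[0,0,0],0]
    - [0,[0,0,0],0]
    - [0,[0,0,0],0]
    - [0,[0,0,0],0]
    - [0,[0,0,0],0]
    - [0,[0,0,0],0]
    - [0,[0,0,0],0]

```text
t: 6.65
position: [0.5696, 0.1779, 0.2577]
eef_rot: [180.0, -0.0, -14.0]
wrist_force: [0.1, -3.8, 6.1]
finger_gap: 0.0149
finger_force: 58.8
```

```bash
python3 see.py w2.png
```

```text
[ 1.7380e+01  2.1610e+01  5.8500e+00  7.4230e+01 -6.0000e-02 -1.4865e+02] [0.56963904 0.17794615 0.25769304] [ 1.79950990e+02 -3.47275026e-02 -1.39710605e+01] 6.65
```

View pics/w2.png

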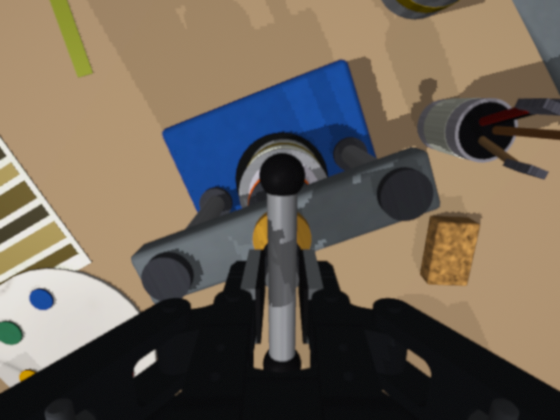

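The bar sits between the fingers (column 281), so I'll turn clockwise and sink with the screw.

Emit:
carry_out:
  series:
    - [0,[0,0,0.06],8.5]
    - [0,[0,0,0.06],8.5]
    - [0,[0,0,0.06],8.5]
    - [0,[0,0,0.06],8.5]
    - [0,[0,0,0.06],8.5]
    - [0,[0,0,0.06],8.5]
    - [0,[0,0,0.06],8.5]
    - [0,[0,0,0.06],8.5]
    - [0,[0,0,0.06],8.5]
    - [0,[0,0,0],0]
  newtons: 80

```text
t: 7.7
position: [0.5697, 0.1779, 0.2524]
eef_rot: [-180.0, -0.1, -90.6]
wrist_force: [-1.9, -4.0, 7.2]
finger_gap: 0.0134
finger_force: 78.3
```

```bash
python3 -c "
from h import *
s=monitor.get_state();print(s['torque'],s['wrist_force'],s['position'],s['eef_rot'],s['finger_gap'])"
```

```text
[-0.87814265  0.3801388  -0.11599479] [-1.94816499 -3.98581893  7.23932471] [0.56967484 0.17793684 0.25244214] [-1.79967782e+02 -5.28224195e-02 -9.06176265e+01] 0.013441354975838414
```

Emit:
carry_out:
  series:
    - [0,[0,0,0.06],8.5]
    - [0,[0,0,0.06],8.5]
    - [0,[0,0,0.06],8.5]
    - [0,[0,0,0.06],8.5]
    - [0,[0,0,0.06],8.5]
    - [0,[0,0,0.06],8.5]
    - [0,[0,0,0.06],8.5]
    - [0,[0,0,0.06],8.5]
    - [0,[0,0,0.06],8.5]
    - [0,[0,0,0],0]

```text
t: 8.7
position: [0.5696, 0.1779, 0.2472]
eef_rot: [-179.9, 0.0, -167.1]
wrist_force: [-2.0, -5.0, 5.8]
finger_gap: 0.0135
finger_force: 78.5
```

Emit:
carry_out:
  series:
    - [0,[0,0,0.06],8.5]
    - [0,[0,0,0.02],2]
    - [0,[0,0,0],0]

```text
t: 9.0
position: [0.5697, 0.1779, 0.2465]
eef_rot: [-180.0, 0.0, -177.5]
wrist_force: [-1.6, -4.8, 7.0]
finger_gap: 0.0133
finger_force: 78.6
```

Run:
```python
from h import *
s=monitor.get_state();print(s['torque'],s['wrist_force'],s['position'],s['eef_rot'],s['finger_gap'])
i,W=cloud('scene'); cv2.imwrite('pics/s1.png',cv2.resize(i[170:320,270:410],None,fx=4,fy=4,interpolation=cv2.INTER_CUBIC))
```

```text
[-0.92285853  0.38298697  0.03649443] [-1.58552891 -4.8279137   7.03048351] [0.56966296 0.1779447  0.2465088 ] [-1.79951427e+02  4.44680747e-02 -1.77501470e+02] 0.013312513158046595
```

View pics/s1.png

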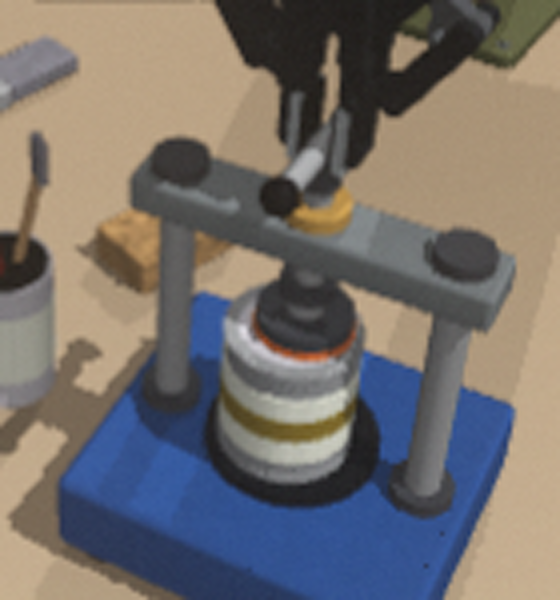

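The orange pad face is down on the lid and the tin is upright. The handle has turned 2.85 rad, so it is 0.6 to 1.8 rad past touch whatever its start angle. Releasing, rising and moving over to the isolator.

Emit:
carry_out:
  series:
    - [5,[0,0,0],0]
    - [5,[0,0,0],0]
    - [5,[0,0,0],0]
    - [5,[0,0,-2],0]
    - [5,[0,0,-4],0]
    - [5,[0,0,-4],2.5]
    - [5,[0,0,0],0]

```text
t: 9.75
position: [0.5719, 0.1797, 0.3514]
eef_rot: [179.8, 0.6, -180.0]
wrist_force: [-0.8, 0.7, 0.6]
finger_gap: 0.0498
finger_force: 0.0
```

Emit:
carry_out:
  series:
    - [0,[-0.9,-4,0],0]
    - [0,[-0.9,-4,0],0]
    - [0,[-0.9,-4,0],0]
    - [0,[-0.9,-4,0],0]
    - [0,[-0.9,-4,0],0]
    - [0,[-0.9,-4,0],0]
    - [0,[-0.9,-4,0],0]
    - [0,[-0.9,-4,0],0]
    - [0,[-0.9,-4,0],0]
    - [0,[-0.9,-1,0],0]

```text
t: 10.75
position: [0.6601, -0.1956, 0.344]
eef_rot: [-180.0, -0.1, 179.8]
wrist_force: [0.6, 0.8, 0.3]
finger_gap: 0.0001
finger_force: 0.0
```

```bash
cat > b.py <<'E'
from see import *
n=np.array([-.457,-.197,.867]);u=np.array([.796,.343,.498]);r=np.array([.395,-.918,0]);A=np.array([.629,-.207,.0755])
hsv=cv2.cvtColor(i,cv2.COLOR_BGR2HSV)
red=((hsv[...,0]<8)|(hsv[...,0]>172))&(hsv[...,1]>150)
L=np.stack([(W-A)@r,(W-A)@u,(W-A)@n],-1)
near=np.linalg.norm(np.nan_to_num(W,nan=9)-A,axis=-1)<.09
for t,m in(('disc',red&near&(L[...,2]<.02)),('bartop',near&(L[...,2]>.047)&(L[...,2]<.062)&red),('yel',near&(hsv[...,0]>22)&(hsv[...,0]<34)&(hsv[...,1]>150))):
    p=L[m]*1000
    if len(p)<10: print(t,len(p)); continue
    print(t,len(p),'r,u,h mm: min',np.percentile(p,2,0).round(1),'max',np.percentile(p,98,0).round(1),'mean',p.mean(0).round(1),'axis',np.linalg.svd((p-p.mean(0))[:,:2],full_matrices=False)[2][0].round(2))
E
python3 b.py w3.png; python3 -c "
from h import *
i,W=cloud('top'); x,y,z=W[...,0],W[...,1],W[...,2]
m=(np.hypot(x-.57,y-.178)<.08)&(z>.235)&(z<.3);p=W[m];d=np.hypot(p[:,0]-.57,p[:,1]-.178)<.03
print('bar z',np.percentile(p[d][:,2],[50,90]));u=np.linalg.svd(p[:,:2]-p[:,:2].mean(0),full_matrices=False)[2][0];print('bar dir',np.degrees(np.arctan2(u[1],u[0])))
"
```

```text
[-1.648e+01  3.303e+01  3.766e+01  9.469e+01 -5.000e-02 -1.629e+01] [ 0.66007634 -0.19557396  0.3440325 ] [-1.79970531e+02 -7.06616397e-02  1.79812876e+02] 10.75
disc 1131 r,u,h mm: min [-30.6 -26.3   0.3] max [27.8 22.4 18.8] mean [ 1.6  6.8 10.3] axis [ 0.98 -0.2 ]
bartop 480 r,u,h mm: min [-25.2 -20.2  47.6] max [22.4 11.6 53.6] mean [ 2.7 -5.2 51.6] axis [-0.84  0.54]
yel 5347 r,u,h mm: min [-54.1 -59.9  -2.5] max [53.  47.4  1.4] mean [-2.4 -0.9 -0.9] axis [0.87 0.49]
bar z [0.25926424 0.26173657]
bar dir -176.323737141683
```

View pics/w3.png

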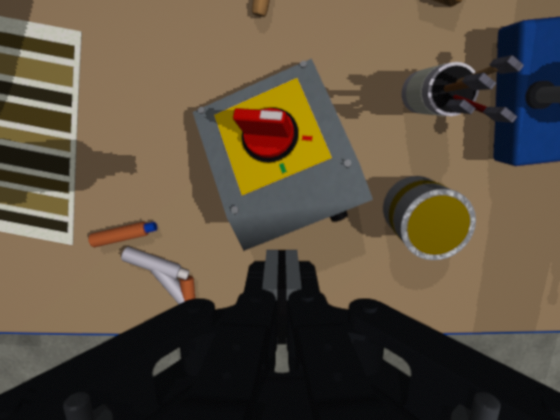

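The wrist view shows the red bar from (235,113) to (285,118) with its white pointing end on the right (+y), the green tick at (282,169) and the red tick at (308,138). The handle is at off, as expected. I'll drop the closed fingers in front of the pointing end and push it up the slope.

Emit:
carry_out:
  series:
    - [0,[3.2,0.4,0],0]
    - [0,[3.2,0.4,0],0]
    - [0,[3,0.4,0],0]
    - [0,[0,0,4.5],0]
    - [0,[0,0,4.5],0]
    - [0,[0,0,4.5],0]
    - [0,[0,0,4],0]
    - [0,[0,0,3.5],0]
    - [0,[0,0,2.9],0]
    - [0,[0,0,0],0]

```text
t: 11.85
position: [0.5618, -0.1768, 0.1023]
eef_rot: [179.8, -0.5, -179.9]
wrist_force: [-0.6, -0.0, -0.7]
finger_gap: 0.0003
finger_force: 0.0
```

Emit:
carry_out:
  series:
    - [0,[-0.8,0,0],0]
    - [0,[-0.4,0,0],0]
    - [0,[-0.4,0,0],0]
    - [0,[-0.4,-0.1,0],0]
    - [0,[0,0,0],0]

```text
t: 12.35
position: [0.5873, -0.1808, 0.1076]
eef_rot: [-180.0, 0.1, -179.9]
wrist_force: [-0.3, 0.5, 0.5]
finger_gap: 0.0
finger_force: 0.0
```

Emit:
carry_out:
  series:
    - [0,[-0.4,-0.2,0],0]
    - [0,[-0.4,-0.2,0],0]
    - [0,[-0.4,-0.2,0],0]
    - [0,[0,0,0],0]

```text
t: 12.75
position: [0.5943, -0.1847, 0.1064]
eef_rot: [179.8, -0.4, -180.0]
wrist_force: [-7.1, 4.9, 6.9]
finger_gap: 0.0001
finger_force: 4.2
```

Emit:
carry_out:
  series:
    - [0,[-0.4,-0.2,0],0]
    - [0,[-0.4,-0.2,0],0]
    - [0,[0,0,0],0]

```text
t: 13.05
position: [0.607, -0.1911, 0.1069]
eef_rot: [-180.0, 0.1, -180.0]
wrist_force: [1.0, 0.3, -0.9]
finger_gap: -0.0001
finger_force: 0.0
```

Run:
```python
from h import *
s=monitor.get_state();print(s['wrist_force'],s['position'])
i,W=cloud('scene'); j,_=cloud('top'); f=lambda a:cv2.resize(a,(400,400),interpolation=cv2.INTER_CUBIC)
cv2.imwrite('pics/s2.png',np.hstack([f(i[160:290,130:260]),f(j[120:250,310:440])]))
```

```text
[ 0.9833045   0.25766687 -0.85627282] [ 0.60697962 -0.19106626  0.10685144]
```

View pics/s2.png

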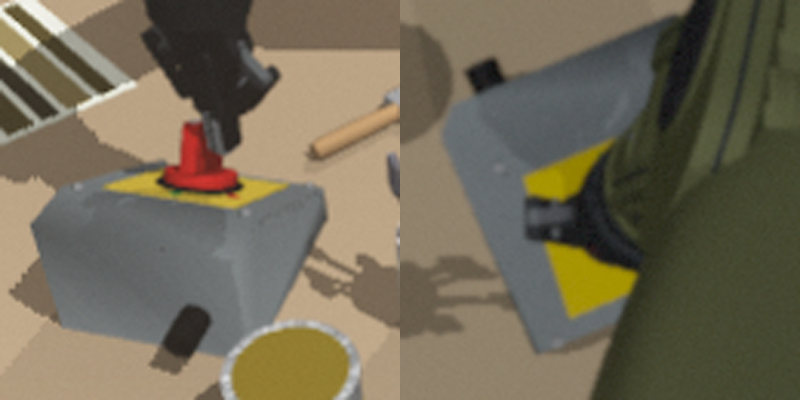

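The force dropped to zero, and the left crop shows the bar end-on towards the green tick, so it snapped over. I'll back off, rise and verify.

Emit:
carry_out:
  series:
    - [0,[1,1,0],0]
    - [0,[1,1,0],0]
    - [0,[0,0,-4.5],0]
    - [0,[0,0,-4.5],0]
    - [0,[0,0,-4.5],0]
    - [0,[0,0,-4.5],0]
    - [0,[0,0,-4.5],0]
    - [0,[-3.5,-1,0],0]
    - [0,[-4,-1,0],0]
    - [0,[0,0,0],0]

```text
t: 14.15
position: [0.6657, -0.1917, 0.3273]
eef_rot: [180.0, -0.0, -180.0]
wrist_force: [-0.1, -0.5, -1.5]
finger_gap: -0.0
finger_force: 0.0
```

```bash
python3 b.py w4.png; python3 -c "
from h import *
s=monitor.get_state();print(s['wrist_force'],s['qd'])
i=cv2.imread('pics/w4.png');j,_=cloud('scene');f=lambda a:cv2.resize(a,(400,400))
cv2.imwrite('pics/f.png',np.hstack([f(i[:280,140:420]),f(j[180:310,280:410])]))"
```

```text
[-16.07  33.11  35.3   92.24  -0.   -16.11] [ 0.66565818 -0.19173126  0.32733728] [ 1.79986816e+02 -4.73830558e-02 -1.79952951e+02] 14.15
disc 1585 r,u,h mm: min [-30.2 -28.1   0.6] max [26.7 22.2 16. ] mean [-2.9 -0.7 10.3] axis [1.   0.02]
bartop 503 r,u,h mm: min [ -7.5 -31.6  47.9] max [ 6.  21.5 53.8] mean [-1.4 -7.8 51.8] axis [0.01 1.  ]
yel 5918 r,u,h mm: min [-54.  -59.4  -2.4] max [53.  47.4  1.3] mean [-1.2 -1.3 -0.9] axis [0.99 0.16]
[-1.4684075   0.42521686  0.53775304] [-1.01561081e-01 -4.03572549e+00 -3.79889617e+00  9.78731825e-01
  1.49376906e-03  1.31000634e-01]
```

View pics/f.png

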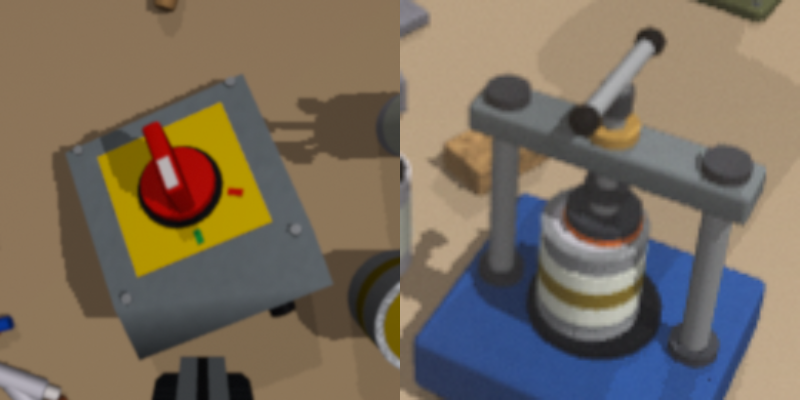

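The handle points straight up the slope at the green tick (bar axis 0.01, 1.00). The pad still sits on the lid, and the robot is clear of everything.

```bash
python3 -c "
from cell import job
print(job.hand_in())"
```

```text
the job is handed in; nothing more can be done
None
```

The job is handed in (no verdict was returned): the T-handle was turned 2.85 rad clockwise with the pad down on the tin, then the isolator was snapped to on, with the arm clear, no bystander touched and about 14 s used; the clamp force was not measured directly, but the handle's travel puts it at roughly 12 to 31 N.

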